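# Clear and pop open the push-to-open stationery box

### The arm

A 6-joint arm with a two-finger parallel gripper is mounted at the origin on the work surface. World frame = base frame: x ahead of the robot, y to its left, z up, the work surface at z = 0. Lengths are in m, angles in degrees, forces in N, time in s.
With the tool pointing down it reaches from about 0.4 to 0.825 m from the base axis. Payload 7 kg.
Tool frame: the origin (TCP) lies on the centre line of the jaws, within the pads' length; the fingertips stand 25 mm ahead of it and the grasp point (between the pads) lies 6 mm ahead of it; x points along the fingers, z is the direction in which the jaws open and shut, and the axes are right-handed (so a half turn about x gives the same grasp; the last joint's range is limited). The gripper opens to 88 mm and grips with 3 to 60 N. Pads are 19 mm wide; open, the fingers measure 130 mm over their backs; the gripper's body (78 mm by 193 mm) begins 47 mm behind the grasp point.
Start: joints at [-56.774, 20.546, 0.682, 0, -70.136, -16.507], TCP at [0.194, -0.646, 0.252] pointing down, gripper open.
Joint ranges: [-176.03, 176.03], [-82.01, 121.73], [-58.28, 71.71], [-173.87, 95.51], [-174.79, -0.11], [-173.66, 173.66]. Speed limits (degrees/s): [136.94, 136.94, 172.46, 180, 180, 180].

### API

Orientations are given as [roll, pitch, yaw] about the fixed x, y, z axes, in that order (R = Rz(yaw) Ry(pitch) Rx(roll)).
In Python, from plant import ctrl gives the robot as it stands. The module is installed in compiled form; this text tells all that it offers.
- The arm moves only by the tool send_rows, never from a script. Its argument "deltas" is a list of rows, each an object of numbers: "dx", "dy", "dz": the shift along the tool's x, y, z in mm; "ax", "ay", "az": the turn, a rotation vector about the tool's x, y, z in units of 5 degrees (1.0 is 5 degrees); "fingers": the opening, from 0 (shut) to 1 (fully open). A call has 1 to 12 rows; each row shifts and turns the commanded pose from where the row before left it, along the tool's axes as they then stand; what a row does not reach is not made up. A row lasts 1/8 s, in which the tool goes at most 62.5 mm and 10.7 degrees, less where a joint would pass 70% of its speed; a pose out of reach is approached as far as the arm can. A call with a gripper value outside its range is refused whole. The fingers move at their own pace and stop on an object; the grip force is fixed at half the most. Time passes only in rows, so rows that do not move let the fingers close. It gives the time, the measured TCP pose, the force and the opening at its end, in the units of the state.
- ctrl.get_obs(): the state, without advancing time (a new reading comes with each control period).
- ctrl.snapshot(name): name is "side" or "top" or "wrist"; returns a dict with "image" (420x560x3 uint8, blue, green, red), "fx", "fy", "cx", "cy" (pixels), "R" (3x3) and "t" (3): a world point X has camera coordinates R X + t; the wrist camera has in their place "hand_eye" (4x4, takes a point from camera to tool coordinates, whose origin is the TCP and whose axes are the tool frame's). Camera axes: x right, y down, z forward; pixel columns grow to the right and rows downward; lengths in m; the calibration is good to about 2 mm. A picture is of the moment at which its call begins: read the wrist's pose just before it. There is no depth.
- ctrl.close_job(): hands the job in, once; it reports no verdict.
The state is a dict: "clock": time; "joint_pos": joint angles; "qvel": joint speeds; "tau": joint torques, N m; "tool_pos": TCP position; "orientation": TCP orientation; "force": force on the tool from outside, world axes, zero at the start; "moment": the same for the moment, N m; "opening": finger opening in m.
Only numpy, scipy, OpenCV 4.12 (cv2) and the standard library are available. Lean on these libraries where they do the work, as an engineer would, in place of code of your own. Each camera call takes 0.05 s, during which the arm holds its last target.

### The job

A clear acrylic paperweight stands on the lid of the push-to-open stationery box with the blue dot. Without pinching or lifting it, gently push the paperweight sideways along the lid until it stands wholly on the rimmed tray half of the same box; only then press the lid down at its blue dot and let go, so that the catch releases and the spring leaves the lid ajar. Leave the box with the orange dot shut and the green cup on it where it stands.

Things in the scene. Friction and masses are not known exactly. Their poses are not given: they have to be found in the camera images.
- blue_box: White box fixed to the desk, 140 (x) x 232 (y) x 75 mm high, with blue stripes on its -x and +x faces. Origin: centre of its underside; z up. Its +y half has a grey sprung lid (box x -62 to +60 mm, box y +3 to +111 mm, top at 75 mm, hinged along the +x edge). Its -y half is a fixed tray: floor at 73.5 mm (1.5 mm below the lid's top), from box y 0 to -112 mm and x -66 to +66 mm, with a rim 8 mm high on the -x, +x and -y sides and none towards the lid.
- blue_tray (a point): Centre of the blue box's tray, on its floor; axes as the box's.
- blue_dot (a point): Blue dot, 18 mm across, on top of the blue box's lid, centred in y, 20 mm from its front (-x) edge and 102 mm from the hinge; the place to press. It moves with the lid.
- blue_lid (a joint): Lid angle in rad: 0 (within 0.01) shut and latched, negative pressed down, positive open. The catch lets go once the dot is pressed about 2.5 mm down (-0.025; press to 4 mm or so, -0.04, to be sure), which takes about 5 N; the lid meets its stop at about 6 mm (-0.06). When the finger leaves, a damped spring lifts the lid within a second to about 0.35 rad (front edge about 42 mm up). It does not latch again.
- paperweight: Clear acrylic paperweight with a yellow disc and red ball inside: round, 64 mm across, 42 mm high, straight sides up to 24 mm and a domed top, about 0.2 kg. Origin: centre of its underside; z up. At the start it stands on the blue box's lid.
- orange_box: A second box of the same build but with orange stripes and an orange dot, to be left shut; axes as the blue box's.
- orange_lid (a joint): Lid angle of the orange box, rad: 0 (within 0.01) shut, positive open.
- cup: Green ceramic cup, 72 mm across at the rim, 85 mm high, standing on the orange box's tray. Origin: centre of its underside.
Not all that is in view belongs to the job. What is shaped like the paperweight but brown is not meant.

How it is judged (in metres and radians):
On the way, in this order (a step that is already met when the one before it is completed fails the run):
1. the paperweight stands wholly on the tray, upright, with the lid still shut (y of paperweight in the frame of blue_box between -0.085 and -0.029 m and z of paperweight in the frame of blue_box below 0.078 m and angle between paperweight's own z axis and vertical below 0.1 rad and value of joint blue_lid below 0.03 rad), for 0.2 s.
2. the lid springs ajar (value of joint blue_lid above 0.25 rad), for 0.2 s.
At the end, for the whole second after the job is handed in: The blue box's lid stands ajar (more than 0.25 rad), the orange box's lid is shut, and the paperweight stands upright and still on the blue box's tray, wholly off the lid (its centre at least 29 mm to the tray's side of the box's middle) (value of joint blue_lid above 0.25 rad and value of joint orange_lid below 0.03 rad and y of paperweight in the frame of blue_box between -0.085 and -0.029 m and x of paperweight in the frame of blue_box between -0.04 and 0.04 m and z of paperweight in the frame of blue_box between 0.07 and 0.078 m and angle between paperweight's own z axis and vertical below 0.1 rad and linear speed of paperweight below 0.02 m/s); the robot touches nothing.
It fails at once if the lid opens before the paperweight is on the tray (value of joint blue_lid above 0.06 rad and y of paperweight in the frame of blue_box above -0.027 m).
It fails at once if the paperweight is lifted, tipped over or knocked off the box (angle between paperweight's own z axis and vertical above 0.5 rad or height (world z) of paperweight below 0.06 m or height (world z) of paperweight above 0.09 m).
It fails at once if the paperweight is pinched or shoved hard (over 25 N) (contact force between the fingers and paperweight above 25 N).
It fails at once if the orange box's lid is sprung open (value of joint orange_lid above 0.06 rad).
It fails at once if the cup is moved more than 20 mm (distance of cup from where it was at the start of the episode above 0.02 m).
It also fails if it takes over 40 s, if anything falls off the work surface, if the arm or the gripper's body presses on something with over 40 N, if the wrist force passes 120 N, or if a joint passes its speed limit or range.

## Working session

There is one attempt and no reset: what is moved stays moved. The work goes in short steps, Python scripts to look and compute and a tool call to move; the robot and the scene stay as the last step left them, time stands still between calls to the robot, and variables do not carry over. Pictures are saved under pics/ and viewed, and the job is handed in when it is done.

Besides the shell and the picture viewer there is one more tool, called after "Request:" as name(argument=value, ...) on one line, values as JSON. send_rows: Moves the arm, as the interface text tells. Its arguments: {"type":"object","properties":{"deltas":{"type":"array","items":{"type":"object","properties":{"dx":{"type":"number"},"dy":{"type":"number"},"dz":{"type":"number"},"ax":{"type":"number"},"ay":{"type":"number"},"az":{"type":"number"},"fingers":{"type":"number"}}}}},"required":["deltas"]}

```bash
mkdir -p pics
cat > h.py <<'E'
import numpy as np, cv2, json
from plant import ctrl
from scipy.spatial.transform import Rotation as Ro
def cam(n):
    o=ctrl.get_obs(); s=ctrl.snapshot(n)
    s={k:(np.array(v) if not isinstance(v,(int,float,str)) else v) for k,v in s.items()}
    if n=='wrist':
        H=s['hand_eye'];Rt=Ro.from_euler('xyz',o['orientation'],degrees=True).as_matrix()
        Rc=Rt@H[:3,:3];c=Rt@H[:3,3]+np.array(o['tool_pos']); s['R']=Rc.T; s['t']=-Rc.T@c
    return s
def back(s,u,v,z):
    d=s['R'].T@np.array([(u-s['cx'])/s['fx'],(v-s['cy'])/s['fy'],1]); c=-s['R'].T@s['t']
    return c+d*(z-c[2])/d[2]
def proj(s,X):
    p=s['R']@np.array(X)+s['t']; return np.array([p[0]/p[2]*s['fx']+s['cx'],p[1]/p[2]*s['fy']+s['cy']])
E
python3 - <<'E'
from h import *
import pickle
for n in ['top','side','wrist']:
    s=cam(n);cv2.imwrite(f'pics/{n}0.png',s['image']);pickle.dump(s,open(f'{n}0.pkl','wb'))
    print(n,-s['R'].T@s['t'])
print(ctrl.get_obs())
E
```

```text
top [ 0.46456727 -0.01271481  0.86846431]
side [ 0.27286353 -0.50941275  0.46271503]
wrist [ 0.1140324  -0.66910471  0.38364762]
{'clock': 0.15, 'joint_pos': array([-5.67745165e+01,  2.05817960e+01,  6.47129599e-01, -1.45919288e-02,
       -7.01382043e+01, -1.65067431e+01]), 'qvel': array([ 0.1138979 , -0.16021324,  0.18037736, -0.01087589,  0.11741662,
       -0.02398785]), 'tau': array([-1.65111782e-03, -5.83277714e+01,  2.93290508e+01,  7.00123563e+00,
        8.77481885e-03, -1.07437629e-04]), 'tool_pos': array([ 0.19405551, -0.64614719,  0.25085034]), 'orientation': array([  5.84589428,  89.92584879, 112.5596683 ]), 'force': array([0.45622517, 0.15484793, 1.24357659]), 'moment': array([ 0.03502929, -0.01697788, -0.00880664]), 'opening': 0.08775782504764373}
```

View pics/top0.png

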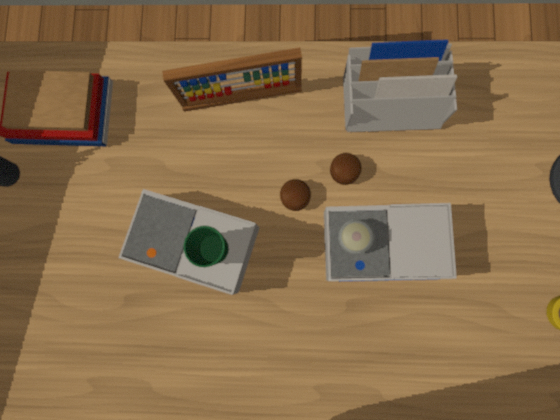

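View pics/side0.png

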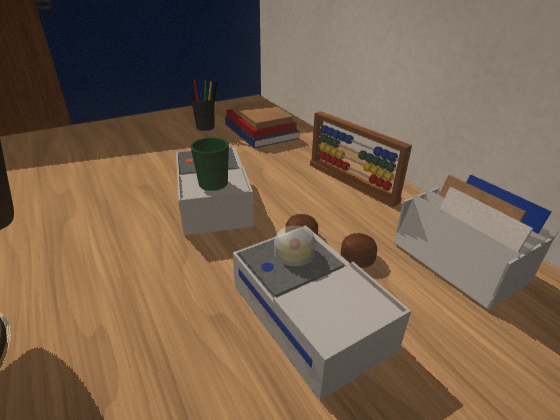

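View pics/wrist0.png

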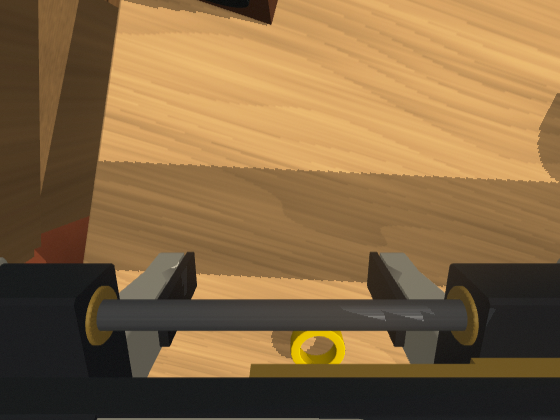

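The top view shows the blue box on the right, with its lid on the left half, the blue dot at (360,265) and the clear paperweight with red ball at about (356,236). The two brown look-alikes are at (295,195) and (346,168) on the desk, so neither is meant. The orange box with the cup is at (190,240). I'll confirm this in an enlarged crop.

Run:
```python
from h import *
import pickle
s=pickle.load(open('top0.pkl','rb'));c=s['image'][190:295,310:470]
cv2.imwrite('pics/topc.png',cv2.resize(c,None,fx=5,fy=5,interpolation=cv2.INTER_CUBIC))
s=pickle.load(open('side0.pkl','rb'));c=s['image'][220:385,225:410]
cv2.imwrite('pics/sidec.png',cv2.resize(c,None,fx=3.6,fy=3.6,interpolation=cv2.INTER_CUBIC))
```

```text
(no output)
```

View pics/topc.png

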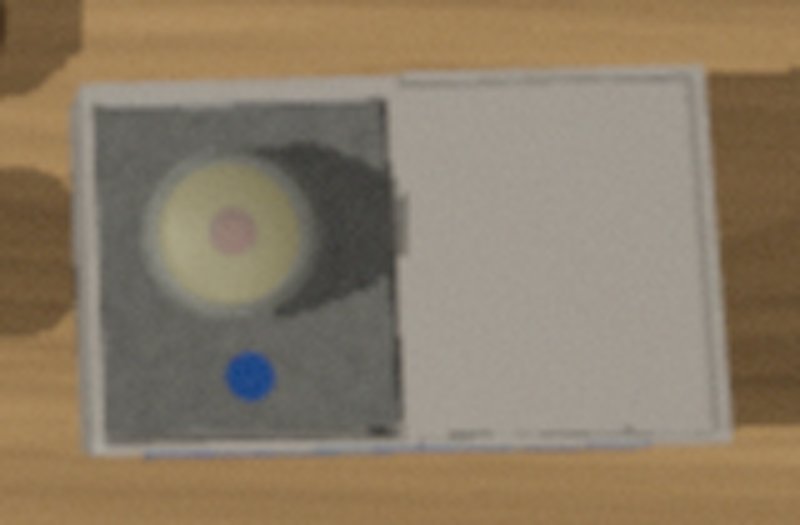

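View pics/sidec.png

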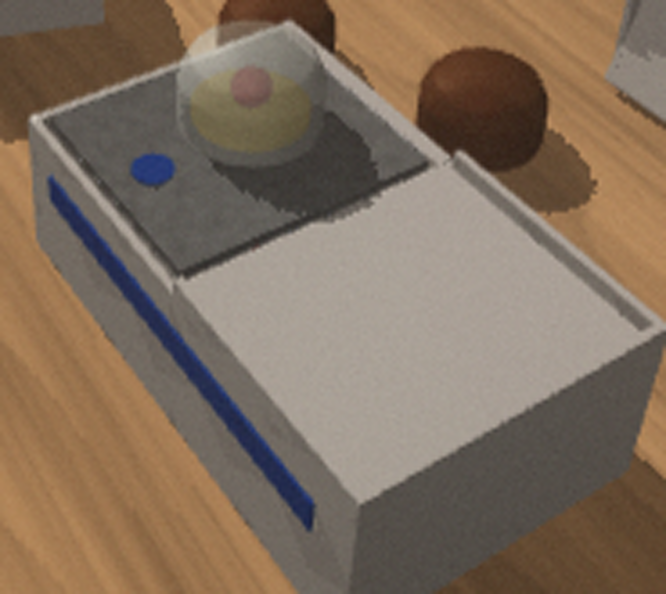

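Run:
```python
from h import *
import pickle
from scipy.optimize import least_squares
T=pickle.load(open('top0.pkl','rb'));S=pickle.load(open('side0.pkl','rb'))
tp=lambda p:np.array(p)/5+[310,190]-.4
sp=lambda p:np.array(p)/3.6+[225,220]-.36
obs=[(T,tp(p),b) for p,b in [((96,106),(60,111,75)),((385,98),(60,3,75)),((402,435),(-62,3,75)),((106,438),(-62,111,75)),((250,376),(-42,57,75))]]
obs+=[(S,sp(p),b) for p,b in [((153,169),(-42,57,75)),((183,275),(-62,3,75)),((45,120),(-62,111,75))]]
def W(q,b):
    c,s=np.cos(q[2]),np.sin(q[2]);x,y,z=np.array(b)/1000
    return np.array([q[0]+c*x-s*y,q[1]+s*x+c*y,z])
f=lambda q:np.concatenate([proj(s,W(q,b))-p for s,p,b in obs])
r=least_squares(f,[.45,-.2,0]);q=r.x;print(q[:2],np.degrees(q[2]));print(r.fun.reshape(-1,2).round(1))
def tri(pt,ps):
    g=lambda X:np.concatenate([proj(T,X)-pt,proj(S,X)-ps])
    r=least_squares(g,[.45,-.2,.09]);return r.x,r.fun
c,s=np.cos(q[2]),np.sin(q[2])
for a,b in [((233,231),(251,86)),((230,231),(251,110))]:
    X,e=tri(tp(a),sp(b));d=X[:2]-q[:2];print(X,e.round(1),'box',c*d[0]+s*d[1],-s*d[0]+c*d[1])
print('dot',W(q,(-42,57,75)))
np.save('q.npy',q)
```

```text
[ 0.52216494 -0.18381446] 2.7625741352786344
[[ 0.2  1.1]
 [-0.3  0.8]
 [ 0.4 -1.4]
 [ 1.1 -0.4]
 [ 0.9  0.3]
 [-0.4  0.3]
 [-0.7 -1.2]
 [ 0.6 -1.4]]
[ 0.53088448 -0.11902981  0.09162401] [ 0.1 -0.1 -0.1  0. ] box 0.011831845076390752 0.06428910269748389
[ 0.53154358 -0.11947396  0.07856169] [-0.1  0.1  0.1 -0. ] box 0.012468778225133422 0.0638137057886986
dot [ 0.47746651 -0.12890499  0.075     ]
```

```bash
cat >> h.py <<'E'
q=np.load('q.npy')
yaw=q[2]
def box2w(x,y): # mm
    c,s=np.cos(yaw),np.sin(yaw); return np.array([q[0]+(c*x-s*y)/1e3,q[1]+(s*x+c*y)/1e3])
def plan(x,y,ztip,sgn):
    """delta from present to tool-down, jaw along sgn*box x, at box xy mm, tip z mm"""
    o=ctrl.get_obs();R=Ro.from_euler('xyz',o['orientation'],degrees=True).as_matrix()
    zx=sgn*np.array([np.cos(yaw),np.sin(yaw),0]);xx=np.array([0,0,-1.]);G=np.stack([xx,np.cross(zx,xx),zx],1)
    rv=Ro.from_matrix(R.T@G).as_rotvec(degrees=True)
    w=np.array([*box2w(x,y),ztip/1e3+.025])-o['tool_pos']
    print('turn deg',rv.round(1),'shift tool now',(1e3*R.T@w).round(1),'shift in goal axes',(1e3*G.T@w).round(1))
    return R,G,w
def st():
    o=ctrl.get_obs();c,s=np.cos(yaw),np.sin(yaw);d=(np.array(o['tool_pos'])[:2]-q[:2])*1e3
    print('t',o['clock'],'box',(c*d[0]+s*d[1]).round(1),(-s*d[0]+c*d[1]).round(1),'tip z',round(o['tool_pos'][2]*1e3-25,1),'F',np.round(o['force'],1),'op',round(o['opening'],4),'j',np.round(o['joint_pos'],0))
E
python3 - <<'E'
from h import *
st()
for s in (1,-1): print(plan(12,122,200,s))
E
```

```text
t 0.15 box -350.0 -446.0 tip z 225.9 F [0.5 0.2 1.2] op 0.0878 j [-57.  21.   1.  -0. -70. -17.]
turn deg [ 1.04e+02  0.00e+00 -1.00e-01] shift tool now [  26.4 -488.3  463.9] shift in goal axes [ 25.9 568.  362. ]
(array([[-4.96507080e-04, -9.57753352e-01, -2.87590454e-01],
       [ 1.19515223e-03, -2.87590853e-01,  9.57752616e-01],
       [-9.99999163e-01,  1.31816582e-04,  1.28745195e-03]]), array([[ 0.        , -0.04819733,  0.99883783],
       [ 0.        ,  0.99883783,  0.04819733],
       [-1.        ,  0.        ,  0.        ]]), array([ 0.33421541,  0.58476931, -0.02585034]))
turn deg [-76.    0.1   0. ] shift tool now [  26.4 -488.3  463.9] shift in goal axes [  25.9 -568.  -362. ]
(array([[-4.96507080e-04, -9.57753352e-01, -2.87590454e-01],
       [ 1.19515223e-03, -2.87590853e-01,  9.57752616e-01],
       [-9.99999163e-01,  1.31816582e-04,  1.28745195e-03]]), array([[ 0.        ,  0.04819733, -0.99883783],
       [ 0.        , -0.99883783, -0.04819733],
       [-1.        ,  0.        , -0.        ]]), array([ 0.33421541,  0.58476931, -0.02585034]))
```

Request:
send_rows(deltas=[{"ax": -1.9,"fingers": 0.45},{"ax": -1.9,"fingers": 0.45},{"ax": -1.9,"fingers": 0.45},{"ax": -1.9,"fingers": 0.45},{"ax": -1.9,"fingers": 0.45},{"ax": -1.9,"fingers": 0.45},{"ax": -1.9,"fingers": 0.45},{"ax": -1.9,"fingers": 0.45}])

```text
validation failed for argument at $.de...
```

Request:
send_rows(deltas=[{"dy": -40,"dz": -25,"fingers": 0.45},{"dy": -40,"dz": -25,"fingers": 0.45},{"dy": -40,"dz": -25,"fingers": 0.45},{"dy": -40,"dz": -25,"fingers": 0.45},{"dy": -40,"dz": -25,"fingers": 0.45},{"dy": -40,"dz": -25,"fingers": 0.45},{"dy": -40,"dz": -25,"fingers": 0.45},{"dy": -40,"dz": -25,"fingers": 0.45},{"dy": -40,"dz": -25,"fingers": 0.45},{"dy": -40,"dz": -25,"fingers": 0.45},{"dy": -40,"dz": -25,"fingers": 0.45},{"dy": -40,"dz": -25,"fingers": 0.45}])

```text
validation failed for argument at $.de...
```

Run:
```python
from h import *
st();plan(12,122,200,-1)
```

```text
t 0.15 box -350.0 -446.0 tip z 225.9 F [0.5 0.2 1.2] op 0.0878 j [-57.  21.   1.  -0. -70. -17.]
turn deg [-76.    0.1   0. ] shift tool now [  26.4 -488.3  463.9] shift in goal axes [  25.9 -568.  -362. ]
```

Those calls were refused and nothing moved. The rows may need every field, so I'll test with one full row.

Request:
send_rows(deltas=[{"dx": 0,"dy": 0,"dz": 0,"ax": -1.9,"ay": 0,"az": 0,"fingers": 0.45}])

```text
clock: 0.28
tool_pos: [0.1941, -0.6462, 0.2511]
orientation: [-5.2, 90.0, 111.2]
force: [-0.7, -0.2, 0.1]
opening: 0.082
```

Request:
send_rows(deltas=[{"dx": 0,"dy": 0,"dz": 0,"ax": -1.9,"ay": 0,"az": 0,"fingers": 0.45},{"dx": 0,"dy": 0,"dz": 0,"ax": -1.9,"ay": 0,"az": 0,"fingers": 0.45},{"dx": 0,"dy": 0,"dz": 0,"ax": -1.9,"ay": 0,"az": 0,"fingers": 0.45},{"dx": 0,"dy": 0,"dz": 0,"ax": -1.9,"ay": 0,"az": 0,"fingers": 0.45},{"dx": 0,"dy": 0,"dz": 0,"ax": -1.9,"ay": 0,"az": 0,"fingers": 0.45},{"dx": 0,"dy": 0,"dz": 0,"ax": -1.9,"ay": 0,"az": 0,"fingers": 0.45},{"dx": 0,"dy": 0,"dz": 0,"ax": -1.9,"ay": 0,"az": 0,"fingers": 0.45}])

```text
clock: 1.15
tool_pos: [0.1941, -0.6463, 0.2511]
orientation: [-70.0, 90.0, 113.0]
force: [-0.0, 0.4, -0.3]
opening: 0.0394
```

Request:
send_rows(deltas=[{"dx": 0,"dy": -40,"dz": -25,"ax": 0,"ay": 0,"az": 0,"fingers": 0.45},{"dx": 0,"dy": -40,"dz": -25,"ax": 0,"ay": 0,"az": 0,"fingers": 0.45},{"dx": 0,"dy": -40,"dz": -25,"ax": 0,"ay": 0,"az": 0,"fingers": 0.45},{"dx": 0,"dy": -40,"dz": -25,"ax": 0,"ay": 0,"az": 0,"fingers": 0.45},{"dx": 0,"dy": -40,"dz": -25,"ax": 0,"ay": 0,"az": 0,"fingers": 0.45},{"dx": 0,"dy": -40,"dz": -25,"ax": 0,"ay": 0,"az": 0,"fingers": 0.45},{"dx": 0,"dy": -40,"dz": -25,"ax": 0,"ay": 0,"az": 0,"fingers": 0.45},{"dx": 0,"dy": -40,"dz": -25,"ax": 0,"ay": 0,"az": 0,"fingers": 0.45},{"dx": 0,"dy": -40,"dz": -25,"ax": 0,"ay": 0,"az": 0,"fingers": 0.45},{"dx": 0,"dy": -40,"dz": -25,"ax": 0,"ay": 0,"az": 0,"fingers": 0.45},{"dx": 0,"dy": -40,"dz": -25,"ax": 0,"ay": 0,"az": 0,"fingers": 0.45},{"dx": 0,"dy": -40,"dz": -25,"ax": 0,"ay": 0,"az": 0,"fingers": 0.45}])

```text
clock: 2.65
tool_pos: [0.4715, -0.1512, 0.2516]
orientation: [-160.3, 90.0, 22.4]
force: [1.2, -0.1, 0.1]
opening: 0.0395
```

Run:
```python
from h import *
st();plan(12,122,200,-1)
```

```text
t 2.65 box -49.1 35.0 tip z 226.6 F [ 1.2 -0.1  0.1] op 0.0395 j [  5.   3. -21.  -0. -65.  -2.]
turn deg [-0. -0.  0.] shift tool now [ 26.6 -87.1 -61. ] shift in goal axes [ 26.6 -87.  -61.1]
```

Request:
send_rows(deltas=[{"dx": 8,"dy": -30,"dz": -21,"ax": 0,"ay": 0,"az": 0,"fingers": 0.45},{"dx": 8,"dy": -30,"dz": -20,"ax": 0,"ay": 0,"az": 0,"fingers": 0.45},{"dx": 10,"dy": -28,"dz": -20,"ax": 0,"ay": 0,"az": 0,"fingers": 0.45},{"dx": 0,"dy": 0,"dz": 0,"ax": 0,"ay": 0,"az": 0,"fingers": 0.45}])

```text
clock: 3.15
tool_pos: [0.5282, -0.0604, 0.2243]
orientation: [4.7, 89.9, -172.4]
force: [-0.6, -0.4, -0.0]
opening: 0.0395
```

Run:
```python
from h import *
import pickle
st();s=cam('wrist');cv2.imwrite('pics/w1.png',s['image']);pickle.dump(s,open('w1.pkl','wb'))
```

```text
t 3.15 box 12.0 123.0 tip z 199.3 F [-0.6 -0.4 -0. ] op 0.0395 j [ 15.   8. -20.  -0. -62. -12.]
```

View pics/w1.png

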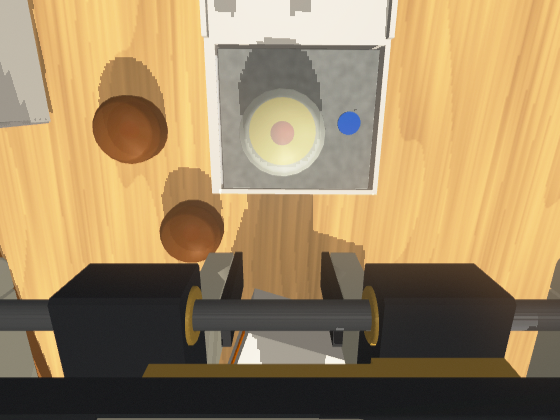

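The wrist view shows the paperweight at (283,132), its ball at (282,132) and the dot at (348,123). The lid corners are near (218,45), (385,46), (375,189) and (222,189). I'll check these against the estimate.

Run:
```python
from h import *
import pickle
s=pickle.load(open('w1.pkl','rb'))
c,sn=np.cos(yaw),np.sin(yaw)
for u,v,z,n in [(218,45,.075,'60,3'),(385,46,.075,'-62,3'),(375,189,.075,'-62,111'),(222,189,.075,'60,111'),(348,123,.075,'dot -42,57'),(282,132,.0916,'ball'),(283,133,.0786,'disc')]:
    d=(back(s,u,v,z)[:2]-q[:2])*1e3;print(n,(c*d[0]+sn*d[1]).round(1),(-sn*d[0]+c*d[1]).round(1))
```

```text
60,3 57.9 3.3
-62,3 -66.8 3.8
-62,111 -68.5 113.9
60,111 60.6 114.0
dot -42,57 -42.4 59.8
ball 10.2 65.4
disc 9.3 67.3
```

Request:
send_rows(deltas=[{"dx": 30,"dy": 0,"dz": 1,"ax": 0,"ay": 0,"az": 0,"fingers": 0.45},{"dx": 30,"dy": 0,"dz": 0,"ax": 0,"ay": 0,"az": 0,"fingers": 0.45},{"dx": 30,"dy": 0,"dz": 0,"ax": 0,"ay": 0,"az": 0,"fingers": 0.45},{"dx": 22,"dy": 0,"dz": 0,"ax": 0,"ay": 0,"az": 0,"fingers": 0.45},{"dx": 0,"dy": 0,"dz": 0,"ax": 0,"ay": 0,"az": 0,"fingers": 0.45}])

```text
clock: 3.82
tool_pos: [0.5254, -0.0629, 0.1125]
orientation: [8.6, 89.8, -168.7]
force: [0.7, -0.0, 0.5]
opening: 0.0397
```

Run:
```python
from h import *
st();s=cam('wrist');cv2.imwrite('pics/w2.png',s['image'])
```

```text
t 3.825 box 9.1 120.6 tip z 87.5 F [ 0.7 -0.   0.5] op 0.0397 j [ 14.  15. -28.  -0. -47. -12.]
```

View pics/w2.png

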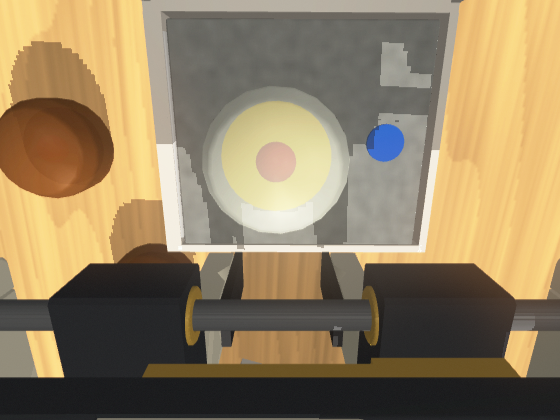

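The cradle is centred on the paperweight: the gap centre is at column 281 and the paperweight at 276. I'll start pushing gently towards the tray.

Request:
send_rows(deltas=[{"dx": 0,"dy": 6,"dz": 0,"ax": 0,"ay": 0,"az": 0,"fingers": 0.45},{"dx": 0,"dy": 6,"dz": 0,"ax": 0,"ay": 0,"az": 0,"fingers": 0.45},{"dx": 0,"dy": 3,"dz": 0,"ax": 0,"ay": 0,"az": 0,"fingers": 0.45},{"dx": 0,"dy": 3,"dz": 0,"ax": 0,"ay": 0,"az": 0,"fingers": 0.45},{"dx": 0,"dy": 3,"dz": 0,"ax": 0,"ay": 0,"az": 0,"fingers": 0.45},{"dx": 0,"dy": 3,"dz": 0,"ax": 0,"ay": 0,"az": 0,"fingers": 0.45},{"dx": 0,"dy": 3,"dz": 0,"ax": 0,"ay": 0,"az": 0,"fingers": 0.45},{"dx": 0,"dy": 4,"dz": 0,"ax": 0,"ay": 0,"az": 0,"fingers": 0.45},{"dx": 0,"dy": 4,"dz": 0,"ax": 0,"ay": 0,"az": 0,"fingers": 0.45},{"dx": 0,"dy": 4,"dz": 0,"ax": 0,"ay": 0,"az": 0,"fingers": 0.45}])

```text
clock: 5.12
tool_pos: [0.5286, -0.1012, 0.1136]
orientation: [-31.2, 90.0, 151.5]
force: [-0.1, 1.6, 0.3]
opening: 0.0394
```

Run:
```python
from h import *
st();s=cam('wrist');cv2.imwrite('pics/w3.png',s['image']);st()
```

```text
t 5.125 box 10.5 82.2 tip z 88.6 F [-0.1  1.6  0.3] op 0.0394 j [ 10.  15. -27.  -0. -48.  -7.]
t 5.175 box 10.4 81.8 tip z 88.5 F [ 1.  -0.3  0. ] op 0.0391 j [ 10.  15. -27.   0. -48.  -7.]
```

View pics/w3.png

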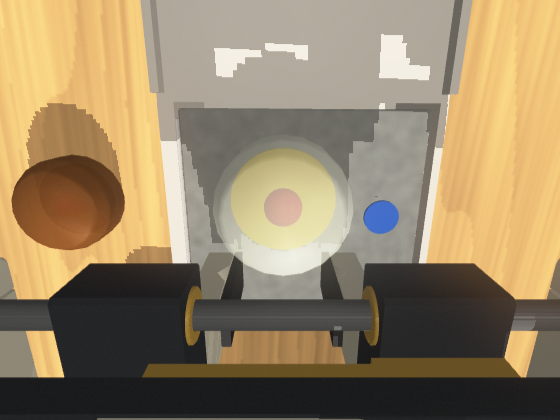

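The paperweight is seated in the cradle at (283,207) and sliding, with about 1.6 N of force. I'll keep pushing.

Request:
send_rows(deltas=[{"dx": 0,"dy": 4,"dz": 0,"ax": 0,"ay": 0,"az": 0,"fingers": 0.45},{"dx": 0,"dy": 5,"dz": 0,"ax": 0,"ay": 0,"az": 0,"fingers": 0.45},{"dx": 0,"dy": 5,"dz": 0,"ax": 0,"ay": 0,"az": 0,"fingers": 0.45},{"dx": 0,"dy": 5,"dz": 0,"ax": 0,"ay": 0,"az": 0,"fingers": 0.45},{"dx": 0,"dy": 5,"dz": 0,"ax": 0,"ay": 0,"az": 0,"fingers": 0.45},{"dx": 0,"dy": 5,"dz": 0,"ax": 0,"ay": 0,"az": 0,"fingers": 0.45},{"dx": 0,"dy": 5,"dz": 0,"ax": 0,"ay": 0,"az": 0,"fingers": 0.45},{"dx": 0,"dy": 5,"dz": 0,"ax": 0,"ay": 0,"az": 0,"fingers": 0.45},{"dx": 0,"dy": 5,"dz": 0,"ax": 0,"ay": 0,"az": 0,"fingers": 0.45},{"dx": 0,"dy": 5,"dz": 0,"ax": 0,"ay": 0,"az": 0,"fingers": 0.45},{"dx": 0,"dy": 5,"dz": 0,"ax": 0,"ay": 0,"az": 0,"fingers": 0.45},{"dx": 0,"dy": 4,"dz": 0,"ax": 0,"ay": 0,"az": 0,"fingers": 0.45}])

```text
clock: 6.68
tool_pos: [0.5312, -0.1593, 0.1134]
orientation: [1.4, 90.0, -175.9]
force: [-0.3, 0.6, -0.6]
opening: 0.0398
```

Run:
```python
from h import *
st();s=cam('wrist');cv2.imwrite('pics/w4.png',s['image']);plan(10.5,-22,88,-1)
```

```text
t 6.675 box 10.2 24.1 tip z 88.4 F [-0.3  0.6 -0.6] op 0.0398 j [  4.  17. -25.   0. -48.  -1.]
turn deg [-0.1  0.  -0. ] shift tool now [ 0.4 45.7 -0.3] shift in goal axes [ 0.4 45.7 -0.3]
```

View pics/w4.png

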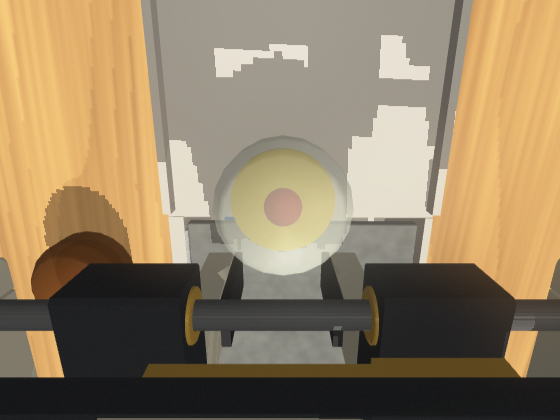

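The paperweight is still seated at (283,205) and is crossing onto the tray. About 46 mm remain.

Request:
send_rows(deltas=[{"dx": 0,"dy": 4,"dz": 0,"ax": 0,"ay": 0,"az": 0,"fingers": 0.45},{"dx": 0,"dy": 5,"dz": 0,"ax": 0,"ay": 0,"az": 0,"fingers": 0.45},{"dx": 0,"dy": 5,"dz": 0,"ax": 0,"ay": 0,"az": 0,"fingers": 0.45},{"dx": 0,"dy": 5,"dz": 0,"ax": 0,"ay": 0,"az": 0,"fingers": 0.45},{"dx": 0,"dy": 5,"dz": 0,"ax": 0,"ay": 0,"az": 0,"fingers": 0.45},{"dx": 0,"dy": 5,"dz": 0,"ax": 0,"ay": 0,"az": 0,"fingers": 0.45},{"dx": 0,"dy": 5,"dz": 0,"ax": 0,"ay": 0,"az": 0,"fingers": 0.45},{"dx": 0,"dy": 5,"dz": 0,"ax": 0,"ay": 0,"az": 0,"fingers": 0.45},{"dx": 0,"dy": 4,"dz": 0,"ax": 0,"ay": 0,"az": 0,"fingers": 0.45},{"dx": 0,"dy": 3,"dz": 0,"ax": 0,"ay": 0,"az": 0,"fingers": 0.45},{"dx": 0,"dy": 0,"dz": 0,"ax": 0,"ay": 0,"az": 0,"fingers": 0.45},{"dx": 0,"dy": 0,"dz": 0,"ax": 0,"ay": 0,"az": 0,"fingers": 0.45}])

```text
clock: 8.22
tool_pos: [0.5335, -0.2049, 0.1135]
orientation: [34.4, 90.0, -142.8]
force: [-0.1, -0.5, 0.1]
opening: 0.0394
```

Run:
```python
from h import *
st();s=cam('wrist');cv2.imwrite('pics/w5.png',s['image'])
```

```text
t 8.225 box 10.3 -21.7 tip z 88.5 F [-0.1 -0.5  0.1] op 0.0394 j [ -1.  18. -23.   0. -49.   4.]
```

View pics/w5.png

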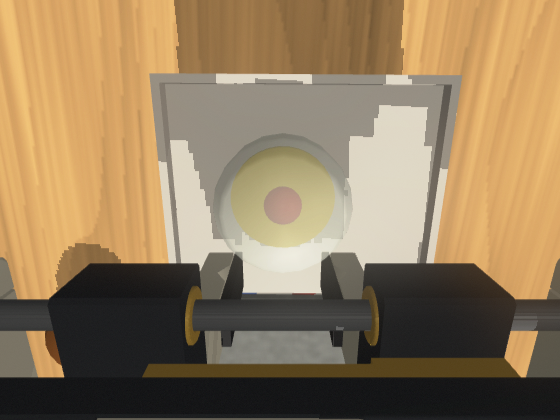

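The paperweight is on the tray at (283,205), well past the lid edge. I'll back off, lift, shut the fingers, then check.

Request:
send_rows(deltas=[{"dx": 0,"dy": -6,"dz": 0,"ax": 0,"ay": 0,"az": 0,"fingers": 0.45},{"dx": 0,"dy": -12,"dz": 0,"ax": 0,"ay": 0,"az": 0,"fingers": 0.45},{"dx": 0,"dy": -12,"dz": 0,"ax": 0,"ay": 0,"az": 0,"fingers": 0.45},{"dx": -20,"dy": -15,"dz": 10,"ax": 0,"ay": 0,"az": 0,"fingers": 0.45},{"dx": -30,"dy": -15,"dz": 20,"ax": 0,"ay": 0,"az": 0,"fingers": 0.2},{"dx": -30,"dy": -15,"dz": 20,"ax": 0,"ay": 0,"az": 0,"fingers": 0},{"dx": 0,"dy": 0,"dz": 0,"ax": 1.8,"ay": 0,"az": 0,"fingers": 0},{"dx": 0,"dy": 0,"dz": 0,"ax": 1.8,"ay": 0,"az": 0,"fingers": 0},{"dx": 0,"dy": 0,"dz": 0,"ax": 1.8,"ay": 0,"az": 0,"fingers": 0},{"dx": 0,"dy": 0,"dz": 0,"ax": 1.8,"ay": 0,"az": 0,"fingers": 0},{"dx": 0,"dy": 0,"dz": 0,"ax": 1.8,"ay": 0,"az": 0,"fingers": 0},{"dx": 0,"dy": 0,"dz": 0,"ax": 1.8,"ay": 0,"az": 0,"fingers": 0}])

```text
clock: 9.78
tool_pos: [0.48, -0.1316, 0.1936]
orientation: [-109.4, 90.0, 19.1]
force: [-0.6, 1.1, 0.1]
opening: 0.0005
```

Request:
send_rows(deltas=[{"dx": 0,"dy": 0,"dz": 0,"ax": 1.8,"ay": 0,"az": 0,"fingers": 0},{"dx": 0,"dy": 0,"dz": 0,"ax": 1.8,"ay": 0,"az": 0,"fingers": 0},{"dx": 0,"dy": 0,"dz": 0,"ax": 1.8,"ay": 0,"az": 0,"fingers": 0},{"dx": 0,"dy": 0,"dz": 0,"ax": 1.8,"ay": 0,"az": 0,"fingers": 0},{"dx": 0,"dy": 0,"dz": 0,"ax": 0,"ay": 0,"az": 0,"fingers": 0}])

```text
clock: 10.4
tool_pos: [0.48, -0.1317, 0.1936]
orientation: [-66.3, 90.0, 26.5]
force: [0.7, -0.1, -0.8]
opening: 0.0007
```

Run:
```python
from h import *
st()
o=ctrl.get_obs();R=Ro.from_euler('xyz',o['orientation'],degrees=True).as_matrix()
B=np.array([[np.cos(yaw),-np.sin(yaw),0],[np.sin(yaw),np.cos(yaw),0],[0,0,1]]);print((B.T@R).round(3))
w=np.array([*box2w(-42,58),.095+.025])-o['tool_pos'];print('shift',(1e3*R.T@w).round(1))
for n in ['wrist','side','top']:
    s=cam(n);cv2.imwrite(f'pics/{n}6.png',s['image'])
```

```text
t 10.4 box -39.6 54.1 tip z 168.6 F [ 0.7 -0.1 -0.8] op 0.0007 j [  7.   7. -26.  -0. -57. -95.]
[[ 0.    -1.    -0.001]
 [ 0.    -0.001  1.   ]
 [-1.    -0.     0.   ]]
shift [73.6  2.4  3.9]
```

View pics/wrist6.png

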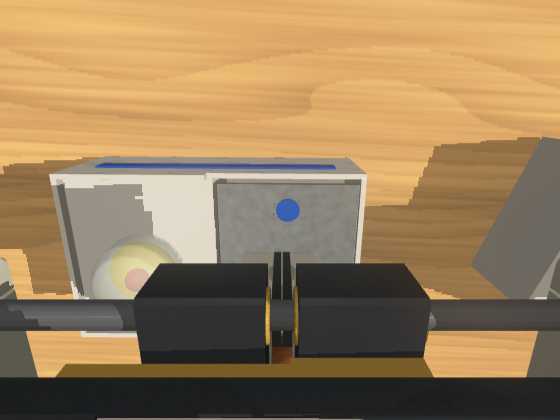

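View pics/side6.png

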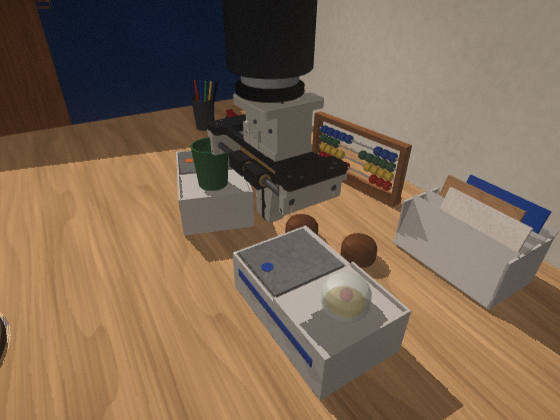

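View pics/top6.png

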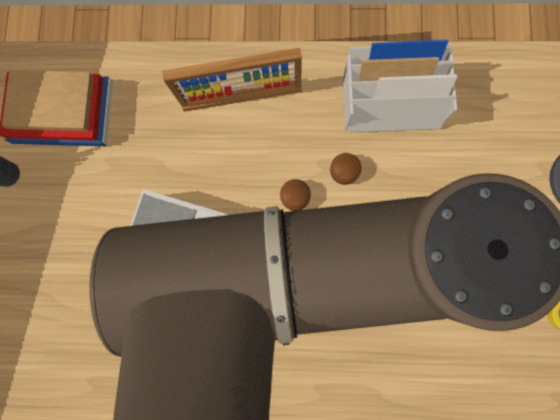

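In the side view the paperweight stands upright on the tray at (347,297) and the lid is shut with the dot at (267,267). Before pressing I'll check the paperweight's position and the clearance to the cup.

Run:
```python
from h import *
import pickle
T=pickle.load(open('top0.pkl','rb'));S=pickle.load(open('side0.pkl','rb'))
print('cup rim',back(T,207,246,.16))
for z,p in [(.0901,(346.5,295)),(.0771,(346,303))]:
    X=back(S,*p,z);d=(X[:2]-q[:2])*1e3;c,s=np.cos(yaw),np.sin(yaw);print(X,c*d[0]+s*d[1],-s*d[0]+c*d[1])
```

```text
cup rim [0.5031947 0.1420453 0.16     ]
[ 0.53480426 -0.24235112  0.0901    ] 9.803317810805428 -59.07780698756592
[ 0.5343266  -0.24420881  0.0771    ] 9.23667181610481 -60.91032339466135
```

Request:
send_rows(deltas=[{"dx": 20,"dy": 2,"dz": 4,"ax": 0,"ay": 0,"az": 0,"fingers": 0},{"dx": 25,"dy": 0,"dz": 0,"ax": 0,"ay": 0,"az": 0,"fingers": 0},{"dx": 20,"dy": 0,"dz": 0,"ax": 0,"ay": 0,"az": 0,"fingers": 0},{"dx": 10,"dy": 0,"dz": 0,"ax": 0,"ay": 0,"az": 0,"fingers": 0},{"dx": 8,"dy": 0,"dz": 0,"ax": 0,"ay": 0,"az": 0,"fingers": 0},{"dx": 5,"dy": 0,"dz": 0,"ax": 0,"ay": 0,"az": 0,"fingers": 0},{"dx": 0,"dy": 0,"dz": 0,"ax": 0,"ay": 0,"az": 0,"fingers": 0}])

```text
clock: 11.42
tool_pos: [0.478, -0.1284, 0.1056]
orientation: [134.7, 90.0, -132.6]
force: [0.2, 0.2, 0.8]
opening: 0.0005
```

Run:
```python
from h import *
st();s=cam('wrist');cv2.imwrite('pics/w7.png',s['image'])
```

```text
t 11.425 box -41.5 57.5 tip z 80.6 F [0.2 0.2 0.8] op 0.0005 j [  8.  12. -33.   0. -45. -95.]
```

View pics/w7.png

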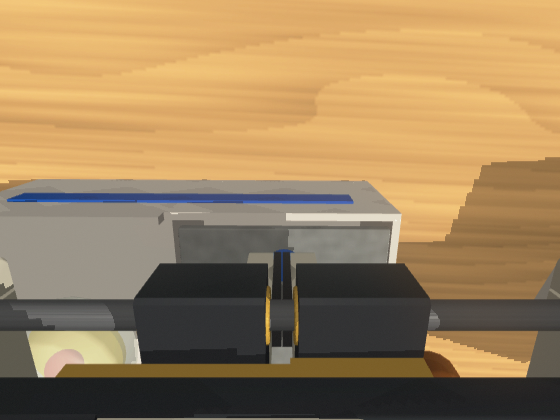

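The fingertips are over the dot, with blue just visible at (284,250). The paperweight is at about y = -59 mm and there is about 0.13 m of clearance to the cup. Now I'll press.

Request:
send_rows(deltas=[{"dx": 2,"dy": 0,"dz": 0,"ax": 0,"ay": 0,"az": 0,"fingers": 0},{"dx": 2,"dy": 0,"dz": 0,"ax": 0,"ay": 0,"az": 0,"fingers": 0},{"dx": 1.5,"dy": 0,"dz": 0,"ax": 0,"ay": 0,"az": 0,"fingers": 0},{"dx": 1,"dy": 0,"dz": 0,"ax": 0,"ay": 0,"az": 0,"fingers": 0},{"dx": 1,"dy": 0,"dz": 0,"ax": 0,"ay": 0,"az": 0,"fingers": 0},{"dx": 1,"dy": 0,"dz": 0,"ax": 0,"ay": 0,"az": 0,"fingers": 0},{"dx": 1,"dy": 0,"dz": 0,"ax": 0,"ay": 0,"az": 0,"fingers": 0}])

```text
clock: 12.35
tool_pos: [0.478, -0.1284, 0.0961]
orientation: [-111.2, 90.0, -18.5]
force: [-1.5, 1.0, 4.2]
opening: 0.0006
```

```bash
python3 -c "
from h import *
st()"
```

```text
t 12.35 box -41.5 57.4 tip z 71.1 F [-1.5  1.   4.2] op 0.0006 j [  8.  13. -33.   0. -44. -95.]
```

Request:
send_rows(deltas=[{"dx": 1,"dy": 0,"dz": 0,"ax": 0,"ay": 0,"az": 0,"fingers": 0},{"dx": 0,"dy": 0,"dz": 0,"ax": 0,"ay": 0,"az": 0,"fingers": 0},{"dx": -5,"dy": 0,"dz": 0,"ax": 0,"ay": 0,"az": 0,"fingers": 0},{"dx": -15,"dy": 0,"dz": 0,"ax": 0,"ay": 0,"az": 0,"fingers": 0},{"dx": -25,"dy": 0,"dz": 0,"ax": 0,"ay": 0,"az": 0,"fingers": 0},{"dx": -30,"dy": 0,"dz": 0,"ax": 0,"ay": 0,"az": 0,"fingers": 0},{"dx": -30,"dy": 0,"dz": 0,"ax": 0,"ay": 0,"az": 0,"fingers": 0},{"dx": -20,"dy": 0,"dz": 0,"ax": 0,"ay": 0,"az": 0,"fingers": 0},{"dx": 0,"dy": 0,"dz": 0,"ax": 0,"ay": 0,"az": 0,"fingers": 0},{"dx": 0,"dy": 0,"dz": 0,"ax": 0,"ay": 0,"az": 0,"fingers": 0},{"dx": 0,"dy": 0,"dz": 0,"ax": 0,"ay": 0,"az": 0,"fingers": 0}])

```text
clock: 13.72
tool_pos: [0.4773, -0.1284, 0.2191]
orientation: [87.0, 89.9, 179.8]
force: [1.0, 0.0, -0.2]
opening: 0.0004
```

Run:
```python
from h import *
st();s=cam('side');cv2.imwrite('pics/side8.png',s['image'])
```

```text
t 13.725 box -42.1 57.5 tip z 194.1 F [ 1.   0.  -0.2] op 0.0004 j [  8.   5. -24.  -0. -61. -95.]
```

View pics/side8.png

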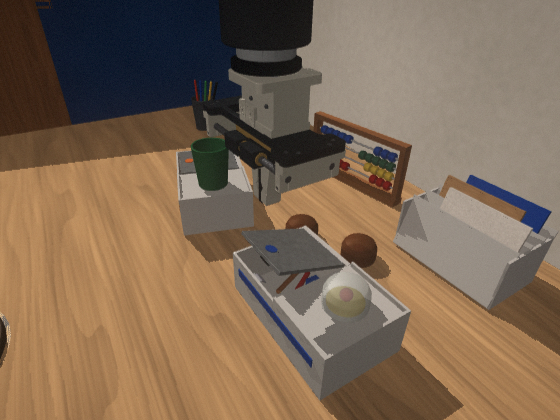

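The lid is up with the dot at (271,248), and the paperweight is unmoved at (347,297). I'll work out the lid angle.

Run:
```python
from h import *
s=cam('side')
for a in (.2,.25,.3,.35,.4):
    print(a,proj(s,[*box2w(60-102*np.cos(a),57),.075+.102*np.sin(a)]).round(1))
cv2.imwrite('pics/side9.png',cv2.resize(s['image'][130:385,170:410],None,fx=2.3,fy=2.3))
```

```text
0.2 [267.9 255.9]
0.25 [268.5 253. ]
0.3 [269.3 250.1]
0.35 [270.3 247.1]
0.4 [271.4 244.1]
```

View pics/side9.png

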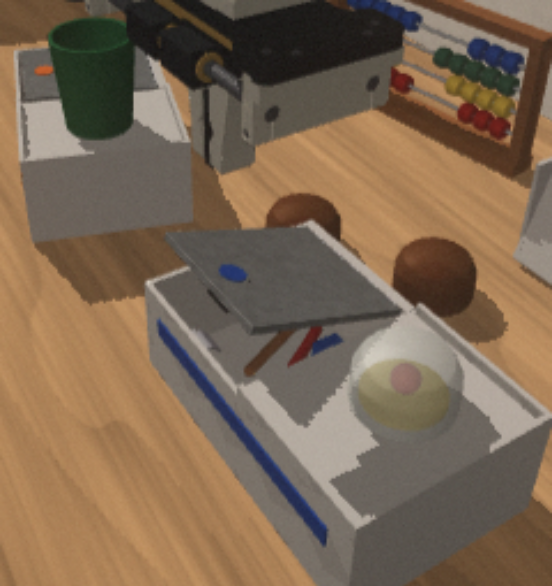

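The dot position fits a lid angle of about 0.34 rad. The paperweight is upright on the tray, the cup and orange box look untouched, and the gripper is clear of everything, so I'm handing in.

```bash
python3 -c "
from h import *
print(ctrl.close_job());st()"
```

```text
the job is handed in; nothing more can be done
None
the job is handed in; nothing more can be done
```

I pushed the paperweight along the lid onto the blue box's tray, using the half-open fingers as a cradle so nothing was pinched or lifted. I read no more than about 2 N on the tool during the push. I then pressed the blue dot down about 4–5 mm (4.2 N at my last reading) with the fingers shut, and lifted clear.

- **Paperweight:** measured from the side view just before the press, it stood at about x = +10 mm, y = −59 mm on the tray. After the lid opened it looked upright and had not moved in the image.
- **Lid:** the dot's position in the last side view fits an angle of about 0.34 rad.
- **Orange box and cup:** both looked unchanged by eye; I did not measure them again at the end.
- **Time and clearance:** the work took about 14 s of the 40 s, and at hand-in the gripper was clear of everything.

My first two move calls were refused because the rows lacked some fields. Nothing moved, and I resent them with every field. No check disagreed by more than a few millimetres, except the lid's outer corners in the wrist view, which read up to about 6 mm off. I got no verdict from the system on hand-in.

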